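# Index the specimen carriage under the electrodes of a tracking tester

## Robot

A 6-joint arm with a two-finger parallel gripper is mounted at the origin on the work surface. World frame = base frame: x ahead of the robot, y to its left, z up, the work surface at z = 0. Lengths are in m, angles in rad, forces in N, time in s.
With the tool pointing down it reaches from about 0.275 to 1 m from the base axis. Payload 8.4 kg.
Tool frame: the origin (TCP) lies midway between the tips of the shut fingers; the grasp point (between the pads) lies 19 mm behind it; z points along the fingers, y is the line along which they close (so a half turn about z gives the same grasp; the last joint's range is limited). The gripper opens to 85 mm and grips with 20 to 120 N. Pads are 22 mm wide; open, the fingers measure 114 mm over their backs; the gripper's body (76 mm by 85 mm) begins 54 mm behind the grasp point. The pads swing forward as they close: fully open they stand 13 mm farther back than shut.
Start: joints at [-1.258, 0.353, 1.633, -0, 1.155, -0.002], TCP at [0.194, -0.594, 0.231] pointing down, gripper open.
Joint ranges: [-2.63, 2.63], [-0.92, 2.1], [0.06, 2.66], [-1.3, 4.44], [0, 2.69], [-3.02, 3.02]. Speed limits (rad/s): [2.22, 2.22, 2.79, 3.14, 3.14, 3.14].

## Interface

Orientations are given as a rotation vector (axis times angle).
In Python, from station import * gives the robot as it stands.
- The arm moves only by the tool servo_tool, never from a script. Its argument "commands" is a list of rows, each a list of 5 numbers: the shift along the tool's x, y, z in m, then the turn about the tool's z in degrees, then the closure, from 0 (fully open) to 1 (shut). A call has 1 to 20 rows; each row is the pose to reach, as a shift and turn from the pose commanded when the call began, along the tool's axes at that moment; what a row does not reach only later rows make up. A row lasts 1/8 s, in which the tool goes at most 62.5 mm and 10.7 degrees, less where a joint would pass 70% of its speed; a pose out of reach is approached as far as the arm can. A call with a gripper value outside its range is refused whole. The fingers move at their own pace and stop on an object; "newtons" is the grip in N (left out, the last holds). Time passes only in rows, so rows that repeat a pose let the fingers close. It gives the time, the measured TCP pose, the force, the opening and the grip force at its end, in the units of the state.
- sense(): the state, without advancing time (a new reading comes with each control period).
- get_image(name): name is "side" or "top"; returns the picture (480x640x3 uint8, red, green, blue); there is no depth.
- camera_model(name): a dict with "K" (3x3 intrinsics, pixels), "camera_from_world" (4x4, takes a point from world to camera coordinates). Camera axes: x right, y up, looking along -z (the intrinsics and any distortion apply to the point x, -y, -z); pixel columns grow to the right and rows downward; lengths in m; the calibration is good to about 2 mm. A picture is of the moment at which its call begins. camera_model takes no time and is no camera call.
- sign_off(): hands the job in; it is judged then, once.
The state is a dict: "clock": time; "q": joint angles; "joint_vel": joint speeds; "joint_torque": joint torques, N m; "ee_pos": TCP position; "orientation": TCP orientation; "wrist_force": force on the tool from outside, world axes, zero at the start; "ft_torque": the same for the moment, N m; "grip_width": finger opening in m; "finger_force": force on a finger pad.
Only numpy, scipy, OpenCV 4.12 (cv2) and the standard library are available. Lean on these libraries where they do the work, as an engineer would, in place of code of your own. Each camera call takes 0.05 s, during which the arm holds its last target. There are 200 camera calls.

## Task

With the fingertips, push the specimen carriage along its rail by its black paddle until it clicks into its notch under the raised electrodes; then press the red electrode arm down by its black ball as far as it goes, so that the electrodes rest over the yellow specimen, and take the hand away. Only push and press, gently: do not grip, lift or force anything, leave the specimen lying in its seat, and do not disturb the other things on the bench.

Things in the scene. Friction and masses are not known exactly. Their poses are not given: they have to be found in the camera images.
- rail: Fixed aluminium rail on the bench, 60 mm wide, 460 mm long, 14 mm high, with a grey end block (100 x 16 x 26 mm) at each end. Origin: centre of its underside. y runs along the rail, the way the carriage has to be pushed; x across it, away from the robot; z up. Turned by up to 0.25 rad.
- carriage (a joint): Travel of the carriage along the rail's +y, in m, counted from where it stands at the start (0) to 0.205 at a hard stop well past the notch. A dark steel slab 90 x 200 mm, top 25 mm above the bench, that cannot leave the rail and drags with about 1.5 N. Home differs from run to run: there notch is level with plunger_axis along the rail's y, within 2.5 mm.
- paddle (a point): Centre of the top edge of the carriage's push paddle, an upright black plate 44 mm wide (rail x), 8 mm thick (rail y), from the slab's top (25 mm above the bench) up to 75 mm, where this point lies. It stands 25 mm from the slab's -y end and 135 mm on the -y side of the notch and specimen. Push its flat -y face.
- notch (a point): Point on the carriage's centre line, 20 mm above the bench, level with the notch between two brass humps on the carriage's far (+x) flank and with the specimen's centre. The leading hump is low (4 mm, gentle), the trailing one higher and steeper (6 mm, 30 degrees). The spring plunger centres the carriage when it is let go within 5 mm of home.
- plunger_axis (a point): Fixed point of the station on the line of its spring plunger (across the rail), 20 mm above the bench, 45 mm from the rail's centre line in rail x. Pushing, the force rises to 5 to 9 N as the plunger climbs the low hump (30 to 11 mm before home), falls to nothing as it drops in and pulls the carriage home, then climbs past 10 N, to over 20 N, if pushed beyond home.
- station: Fixed test station at the rail's far side, axes as the rail's, origin on the bench under the rail's centre line, level with plunger and electrodes. Its upright steel cheeks (135 mm high) carry the arm's hinge 105 mm in +x and 115 mm up, axis along y.
- electrode_arm (a joint): Angle of the red electrode arm in rad: 0 is level, fully down on its stop, the electrode tips at the specimen's top; positive is raised (starts 0.42 to 0.55). The arm reaches 190 mm from the hinge towards the station's -x and stays where it is left: a stiff hinge, about 1 to 4 N down on the ball moves it.
- ball (a point): Centre of the black ball, 32 mm diameter, on the free end of the red arm, 190 mm from the hinge axis; 115 mm above the bench when the arm is down, 75 to 100 mm more when raised. It moves in an arc about the hinge, on the way down also up to 28 mm towards the station's -x. The red arm behind it is 26 mm wide, 24 mm high.
- specimen: Loose yellow plate 52 x 26 x 4 mm lying between four low stops in the steel dish (86 mm diameter, rim 33 mm above the bench) on the carriage; origin at the centre of its underside. Rides along; leave it lying there.
- dropper_bottle: Bystander: amber bottle, 52 mm diameter, 105 mm high, stands on the bench; origin at the centre of its underside.
- weight: Bystander: brass weight with a knob, 44 mm diameter, 60 mm high; origin at the centre of its underside.
- screwdriver: Bystander: blue screwdriver lying along its x axis, 170 mm long, 26 mm thick; origin under its middle.
- spare_plate: Bystander: orange plate 50 x 60 x 10 mm lying on the bench; origin at the centre of its underside.

How it is judged:
On the way, in this order (a step that is already met when the one before it is completed fails the run):
1. the carriage sits in its notch while the electrode arm is still up (y of notch in the frame of station between -0.0025 and 0.0025 m and value of joint electrode_arm above 0.3 rad), for 0.3 s.
2. the electrode arm is pressed down to its stop (value of joint electrode_arm below 0.04 rad), for 0.2 s.
At the end, for the whole second after the job is handed in: The carriage rests in its notch (within 2.5 mm of the plunger's line), the electrode arm is down (within 0.04 rad of its stop) and the specimen lies in its seat on the carriage (within 6 mm) (y of notch in the frame of station between -0.0025 and 0.0025 m and velocity of joint carriage between -0.005 and 0.005 m/s and value of joint electrode_arm below 0.04 rad and horizontal distance between specimen and notch below 0.006 m and z of specimen in the frame of rail below 0.032 m); the robot touches nothing.
It fails at once if the specimen is lifted or knocked out of its seat (horizontal distance between specimen and notch above 0.01 m or z of specimen in the frame of rail above 0.036 m).
It fails at once if the carriage, the arm or the station is gripped or forced (over 40 N) (contact force between the fingers and carriage above 40 N or contact force between the fingers and station above 40 N).
It fails at once if a bystander is moved or lifted by more than 10 mm (distance of any of dropper_bottle, weight, screwdriver, spare_plate from where it was at the start of the episode above 0.01 m).
It also fails if it takes over 58 s, if anything falls off the work surface, if the arm or the gripper's body presses on something with over 40 N, if the wrist force passes 120 N, or if a joint passes its speed limit or range.

## Working session

There is one attempt and no reset: what is moved stays moved. The work goes in short steps, Python scripts to look and compute and a tool call to move; the robot and the scene stay as the last step left them, time stands still between calls to the robot, and variables do not carry over. Pictures are saved under pics/ and viewed, at most 10 in all, crops included, and the job is handed in when it is done.

Besides the shell and the picture viewer there is one more tool, called after "Request:" by a JSON object that holds its "name" and its "arguments". servo_tool: Moves the arm, as the interface text tells. Its arguments: {"type":"object","properties":{"commands":{"type":"array"},"newtons":{"type":"number"}},"required":["commands"]}

```bash
mkdir -p pics; ls; python3 - <<'E'
from station import *
import cv2
for n in("side","top"):
    cv2.imwrite(f"pics/{n}0.png",get_image(n)[:,:,::-1]); m=camera_model(n); print(n,m)
s=sense();print(s)
E
```

```text
pics
side {'K': array([[461.31677965,   0.        , 314.86679364],
       [  0.        , 461.31677965, 243.3889146 ],
       [  0.        ,   0.        ,   1.        ]]), 'camera_from_world': array([[-0.85536442, -0.51769539,  0.01852536,  0.47863609],
       [ 0.38843563, -0.61731311,  0.68413616, -0.27447851],
       [-0.34273819,  0.59238164,  0.729119  , -0.84129957],
       [ 0.        ,  0.        ,  0.        ,  1.        ]])}
top {'K': array([[539.27387217,   0.        , 325.23724001],
       [  0.        , 539.27387217, 233.01591016],
       [  0.        ,   0.        ,   1.        ]]), 'camera_from_world': array([[ 8.61470769e-04, -9.99946254e-01, -1.03318809e-02,
         1.95536346e-02],
       [ 9.85825202e-01, -8.84201975e-04,  1.67773329e-01,
        -5.62538728e-01],
       [-1.67773447e-01, -1.03299604e-02,  9.85771455e-01,
        -1.41025508e+00],
       [ 0.00000000e+00,  0.00000000e+00,  0.00000000e+00,
         1.00000000e+00]])}
{'clock': 0.1, 'q': array([-1.25840705e+00,  3.53596247e-01,  1.63405369e+00,  9.34193361e-06,
        1.15519602e+00, -2.40969736e-03]), 'joint_vel': array([-0.00148906, -0.00124613, -0.00190628,  0.00115473,  0.00056227,
       -0.00135434]), 'joint_torque': array([ 4.78933598e-04, -6.06354547e+01, -3.42820001e+01,  3.41606142e-05,
        3.91138805e-03,  3.07903761e-06]), 'ee_pos': array([ 0.19338269, -0.59388457,  0.23062851]), 'orientation': array([-3.10153373e+00, -4.92245662e-01,  2.90529043e-04]), 'wrist_force': array([ 0.03704322,  0.31160192, -0.19467465]), 'ft_torque': array([ 0.02384777, -0.02026109,  0.03187073]), 'finger_force': 0.0, 'grip_width': 0.08519053738238541}
```

View pics/top0.png

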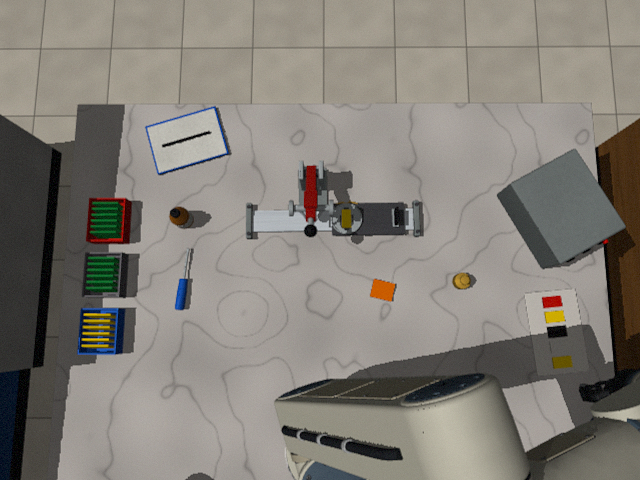

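View pics/side0.png

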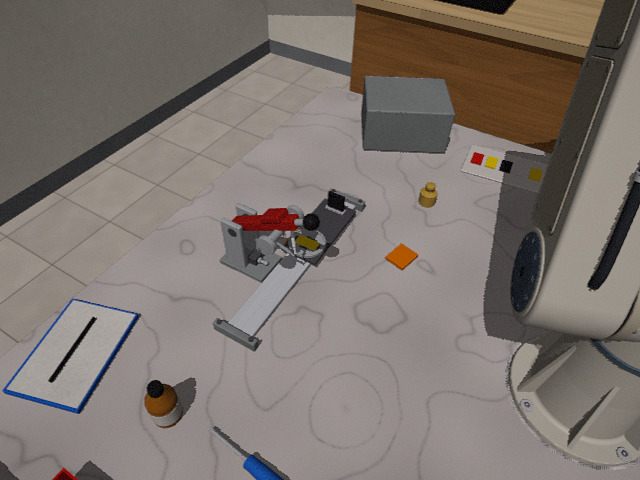

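The top view shows the rail from about (248,220) to (418,218), the paddle at about (398,216), the ball at (310,231) and the specimen at (347,217). In the side view the ball is at (311,222) and the paddle at (336,202). I'll enlarge both views to measure.

```bash
python3 - <<'E'
import cv2
a=cv2.imread("pics/top0.png")[150:250,235:435]; cv2.imwrite("pics/topc.png",cv2.resize(a,None,fx=4,fy=4,interpolation=cv2.INTER_CUBIC))
a=cv2.imread("pics/side0.png")[180:355,205:375]; cv2.imwrite("pics/sidec.png",cv2.resize(a,None,fx=3.4,fy=3.4,interpolation=cv2.INTER_CUBIC))
E
```

```text
(no output)
```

View pics/topc.png

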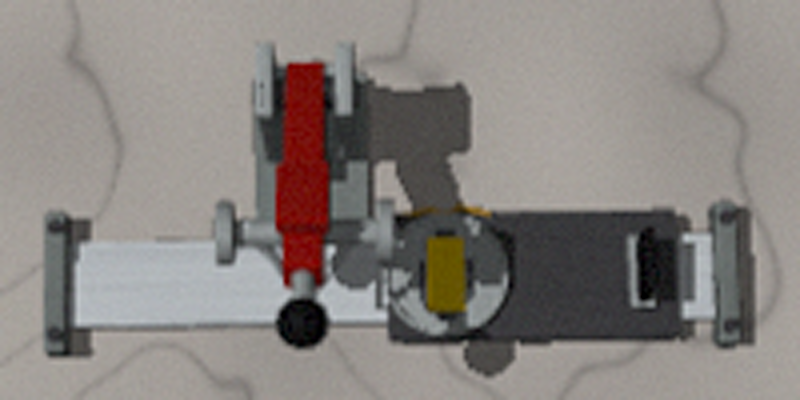

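View pics/sidec.png

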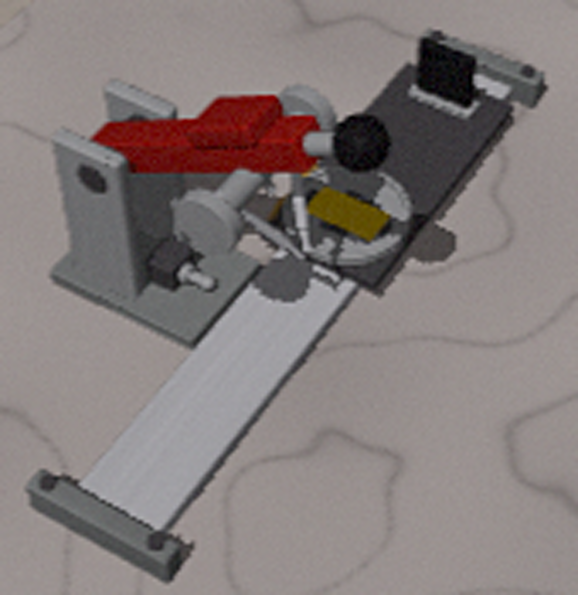

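The crops (top 4x from (235,150), side 3.4x from (205,180)) show, in crop pixels:
- **Ball:** top (302,322), side (360,142).
- **Specimen centre:** top (447,274), side (348,212).
- **Paddle top corners of the +y face:** side (420,38) and (475,50).
- **Rail edges:** lower edge (80,328) to (388,324), upper edge (90,241) to (270,240).

Next I fit the scene model to these.

```bash
cat > h.py <<'E'
import numpy as np
from station import *
M={n:camera_model(n) for n in("top","side")}
def proj(n,P):
    P=np.atleast_2d(P); T=M[n]["camera_from_world"]; c=P@T[:3,:3].T+T[:3,3]
    K=M[n]["K"]; return np.c_[K[0,0]*c[:,0]/-c[:,2]+K[0,2], K[1,1]*-c[:,1]/-c[:,2]+K[1,2]]
def ray(n,uv):
    T=M[n]["camera_from_world"];K=M[n]["K"];R=T[:3,:3]
    d=np.array([(uv[0]-K[0,2])/K[0,0],-(uv[1]-K[1,2])/K[1,1],-1]); return -R.T@T[:3,3],R.T@d
def atz(n,uv,z):
    o,d=ray(n,uv); return o+d*(z-o[2])/d[2]
def tri(a,b):
    (o,d),(p,e)=ray("top",a),ray("side",b); s=np.linalg.lstsq(np.c_[d,-e],p-o,rcond=None)[0]
    return (o+d*s[0]+p+e*s[1])/2, np.linalg.norm(o+d*s[0]-p-e*s[1])
tc=lambda x,y:(235+(x+.5)/4-.5,150+(y+.5)/4-.5)
sc=lambda x,y:(205+(x+.5)/3.4-.5,180+(y+.5)/3.4-.5)
E
python3 - <<'E'
from h import *
np.set_printoptions(precision=4,suppress=True)
print("ball",tri(tc(302,322),sc(360,142)))
print("spec",tri(tc(447,274),sc(348,212)),atz("top",tc(447,274),.033),atz("side",sc(348,212),.033))
lo=[atz("top",tc(*p),.014) for p in((80,328),(388,324))];up=[atz("top",tc(*p),.014) for p in((90,241),(270,240))]
print("rail lo",lo,"up",up)
print("rail side",[atz("side",sc(*p),.014) for p in((175,530),(355,288),(90,480),(245,280))])
print("pad top edge +y face side cam",atz("side",sc(420,38),.075),atz("side",sc(475,50),.075), "top",atz("top",tc(655,232),.075),atz("top",tc(655,302),.075))
print("slab -y edge",atz("top",tc(690,222),.025),atz("top",tc(690,338),.025),"lower +y corner",atz("top",tc(390,340),.025))
print("blocks",[atz("top",tc(*p),.026) for p in((48,212),(48,352),(738,203),(738,343))])
E
```

```text
ball (array([0.5421, 0.054 , 0.2017]), np.float64(0.0027377332729908916))
spec (array([ 0.6063, -0.0389,  0.0271]), np.float64(0.0027908877976787114)) [ 0.6064 -0.0382  0.033 ] [ 0.6019 -0.0344  0.033 ]
rail lo [array([0.5723, 0.2156, 0.014 ]), array([0.575 , 0.0022, 0.014 ])] up [array([0.6339, 0.2101, 0.014 ]), array([0.6345, 0.0844, 0.014 ])]
rail side [array([0.5631, 0.2153, 0.014 ]), array([0.5714, 0.0058, 0.014 ]), array([0.6253, 0.2141, 0.014 ]), array([0.636 , 0.0382, 0.014 ])]
pad top edge +y face side cam [ 0.6271 -0.1704  0.075 ] [ 0.5883 -0.1799  0.075 ] top [ 0.6265 -0.1759  0.075 ] [ 0.579  -0.1749  0.075 ]
slab -y edge [ 0.6444 -0.2067  0.025 ] [ 0.5631 -0.2047  0.025 ] lower +y corner [0.5619 0.0009 0.025 ]
blocks [array([0.652, 0.238, 0.026]), array([0.5536, 0.2355, 0.026 ]), array([ 0.6576, -0.24  ,  0.026 ]), array([ 0.5594, -0.2372,  0.026 ])]
```

Request:
{"name": "servo_tool", "arguments": {"commands": [[0.015,-0.007,0,1,1],[0.045,-0.021,0,2,1],[0.09,-0.042,0,4,1],[0.14,-0.065,0,6,1],[0.19,-0.088,0,8,1],[0.24,-0.111,0,10,1],[0.29,-0.134,0,12,1],[0.34,-0.157,0,14,1],[0.39,-0.18,0,16,1],[0.435,-0.2,0,17,1],[0.47,-0.217,0,18,1],[0.495,-0.229,0,18,1],[0.51,-0.236,0,18,1],[0.51,-0.236,0,18,1],[0.51,-0.236,0,18,1],[0.51,-0.236,0,18,1]]}}

```text
clock: 2.1
ee_pos: [0.6047, -0.2128, 0.2313]
orientation: [3.141, -0.001, -0.0]
wrist_force: [0.1, -0.3, 0.8]
grip_width: 0.0001
finger_force: 0.0
```

Request:
{"name": "servo_tool", "arguments": {"commands": [[0,0,0.015,0,1],[0,0,0.045,0,1],[0,0,0.08,0,1],[0,0,0.115,0,1],[0,0,0.145,0,1],[0,0,0.165,0,1],[0,0,0.175,0,1],[0,0,0.181,0,1],[0,0,0.181,0,1]]}}

```text
clock: 3.22
ee_pos: [0.6057, -0.2121, 0.0506]
orientation: [3.141, 0.001, 0.001]
wrist_force: [-0.5, -0.0, -1.2]
grip_width: 0.0
finger_force: 0.0
```

```bash
python3 - <<'E'
from h import *
import cv2
a=get_image("side")[140:315,225:425]; b=get_image("top")[150:250,235:435]
a=cv2.resize(a,None,fx=2.9,fy=2.9,interpolation=3)[:, :400*2]
b=cv2.resize(b,(580,290),interpolation=3)
o=np.zeros((300,800,3),np.uint8); a=cv2.resize(a,(342,300),interpolation=cv2.INTER_AREA); o[:, :342]=a; o[:229,342:]=cv2.resize(b,(458,229))
cv2.imwrite("pics/pre.png",o[:,:,::-1]); print(sense()["ee_pos"],sense()["wrist_force"])
E
```

```text
[ 0.6059518  -0.21216961  0.05111783] [0.78270731 0.16964514 0.24021507]
```

View pics/pre.png

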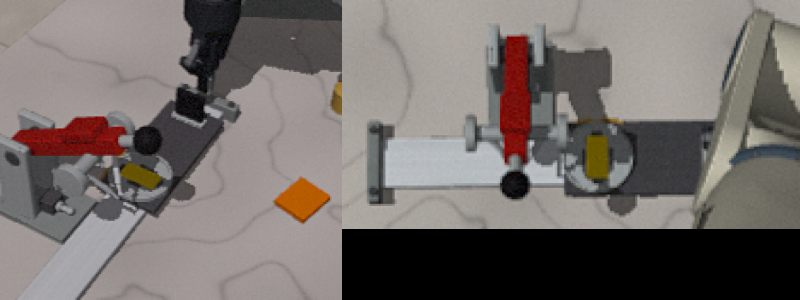

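The fingers stand just behind the paddle, clear of it and the end block. The top view is partly hidden by the arm. I'll push gently now.

Request:
{"name": "servo_tool", "arguments": {"commands": [[0,-0.004,0,0,1],[0,-0.009,0,0,1],[0,-0.013,0,0,1],[0,-0.016,0,0,1],[0,-0.019,0,0,1],[0,-0.022,0,0,1],[0,-0.026,0,0,1],[0,-0.03,0,0,1],[0,-0.034,0,0,1],[0,-0.038,0,0,1],[0,-0.042,0,0,1],[0,-0.046,0,0,1],[0,-0.05,0,0,1],[0,-0.054,0,0,1],[0,-0.058,0,0,1],[0,-0.062,0,0,1],[0,-0.066,0,0,1],[0,-0.069,0,0,1],[0,-0.071,0,0,1],[0,-0.071,0,0,1]]}}

```text
clock: 5.82
ee_pos: [0.6056, -0.1407, 0.0504]
orientation: [-3.141, -0.001, -0.001]
wrist_force: [-0.1, -0.1, -0.6]
grip_width: -0.0002
finger_force: 0.0
```

```bash
python3 - <<'E'
from h import *
import cv2
s=sense();print(s["ee_pos"],s["wrist_force"])
for n in("top","side"):
    im=get_image(n); hsv=cv2.cvtColor(im,cv2.COLOR_RGB2HSV)
    m=cv2.inRange(hsv,(22,120,60),(34,255,255)); 
    k,l,st,c=cv2.connectedComponentsWithStats(m)
    for i in range(1,k):
        if st[i,4]>40: print(n,c[i],st[i,4],atz(n,c[i],.033))
E
```

```text
[ 0.605601   -0.14068584  0.05037561] [-0.05876054 -0.10177463 -0.64590251]
top [328.15862069 220.53103448] 145 [0.59974218 0.01172075 0.033     ]
top [554.13615023 316.24882629] 213 [ 0.3407836  -0.58700535  0.033     ]
top [ 98.73228346 315.07874016] 127 [0.34302475 0.62509589 0.033     ]
top [ 98.24369748 321.31092437] 119 [0.32658169 0.62522732 0.033     ]
top [ 98.2300885  327.45132743] 113 [0.31044333 0.62410503 0.033     ]
top [ 97.47706422 333.49541284] 109 [0.29461554 0.62497926 0.033     ]
top [ 97.06422018 339.52293578] 109 [0.27889014 0.62494678 0.033     ]
top [ 95.94230769 345.72115385] 104 [0.26277734 0.62676859 0.033     ]
top [561.69196429 361.75446429] 224 [ 0.22327285 -0.59843049  0.033     ]
side [491.         162.14166667] 120 [ 0.33442565 -0.55775465  0.033     ]
side [296.60233918 257.08187135] 171 [0.59721295 0.01639627 0.033     ]
```

Request:
{"name": "servo_tool", "arguments": {"commands": [[0,-0.003,0,0,1],[0,-0.006,0,0,1],[0,-0.009,0,0,1],[0,-0.011,0,0,1],[0,-0.013,0,0,1],[0,-0.015,0,0,1],[0,-0.017,0,0,1],[0,-0.019,0,0,1],[0,-0.021,0,0,1],[0,-0.023,0,0,1],[0,-0.025,0,0,1]]}}

```text
clock: 7.3
ee_pos: [0.6053, -0.1176, 0.0504]
orientation: [3.139, 0.002, 0.0]
wrist_force: [-0.2, -12.3, 1.2]
grip_width: 0.0002
finger_force: 6.2
```

Request:
{"name": "servo_tool", "arguments": {"commands": [[0,-0.001,0,0,1],[0,-0.002,0,0,1],[0,-0.003,0,0,1],[0,-0.004,0,0,1]]}}

```text
clock: 7.8
ee_pos: [0.6053, -0.1137, 0.0504]
orientation: [3.139, 0.002, 0.0]
wrist_force: [-1.8, -11.6, 1.3]
grip_width: -0.0
finger_force: 5.8
```

Request:
{"name": "servo_tool", "arguments": {"commands": [[0,-0.001,0,0,1],[0,-0.002,0,0,1],[0,-0.003,0,0,1],[0,-0.004,0,0,1]]}}

```text
clock: 8.3
ee_pos: [0.6053, -0.1099, 0.0505]
orientation: [3.139, 0.002, 0.0]
wrist_force: [-1.5, -13.7, 1.1]
grip_width: 0.0001
finger_force: 7.3
```

Request:
{"name": "servo_tool", "arguments": {"commands": [[0,-0.001,0,0,1],[0,-0.002,0,0,1]]}}

```text
clock: 8.55
ee_pos: [0.6052, -0.1077, 0.0504]
orientation: [3.139, 0.002, 0.0]
wrist_force: [-1.4, -12.0, 1.7]
grip_width: -0.0002
finger_force: 6.1
```

```bash
cat >> h.py <<'E'
def spec(n="side"):
    import cv2
    im=get_image(n); m=cv2.inRange(cv2.cvtColor(im,cv2.COLOR_RGB2HSV),(22,120,60),(34,255,255))
    k,l,st,c=cv2.connectedComponentsWithStats(m)
    for i in range(1,k):
        p=atz(n,c[i],.033)
        if st[i,4]>15 and .5<p[0]<.7: print(n,st[i],p)
    return im
E
python3 - <<'E'
from h import *
import cv2
im=spec();s=sense();print(s["ee_pos"],s["wrist_force"])
cv2.imwrite("pics/mid.png",cv2.resize(im[170:310,215:395],(720,560),interpolation=3)[:,:,::-1])
E
```

```text
side [275 257  26  18 237] [0.60088285 0.04716915 0.033     ]
[ 0.60518761 -0.10715867  0.05039622] [-0.87108448 -2.79797052  1.50614197]
```

View pics/mid.png

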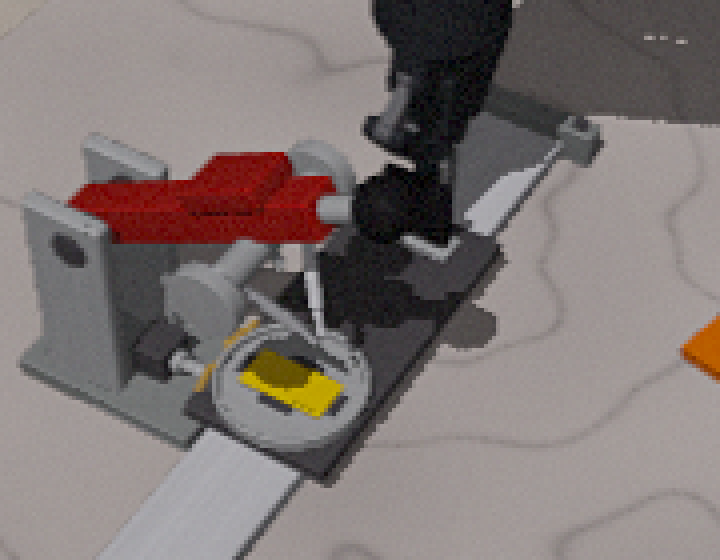

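The plunger is at the top of the leading hump: its tip at (195,365) touches the brass hump, just short of the specimen's line. The specimen is in its seat. The force has dropped to 2.8 N, so I'll ease it on.

Request:
{"name": "servo_tool", "arguments": {"commands": [[0,-0.001,0,0,1],[0,-0.002,0,0,1],[0,-0.003,0,0,1],[0,-0.003,0,0,1]]}}

```text
clock: 9.1
ee_pos: [0.6052, -0.1027, 0.0502]
orientation: [-3.141, -0.001, 0.0]
wrist_force: [-0.2, -0.9, 2.7]
grip_width: -0.0003
finger_force: 0.9
```

```bash
python3 - <<'E'
from h import *
spec();s=sense();print(s["ee_pos"],s["wrist_force"])
E
```

```text
side [274 259  26  17 240] [0.60097684 0.05212313 0.033     ]
[ 0.60517035 -0.10268502  0.05021266] [-0.71959367 -2.16667158  1.11552804]
```

Request:
{"name": "servo_tool", "arguments": {"commands": [[0,-0.001,0,0,1],[0,-0.002,0,0,1],[0,-0.002,0,0,1]]}}

```text
clock: 9.52
ee_pos: [0.6052, -0.1006, 0.0502]
orientation: [-3.141, -0.001, 0.0]
wrist_force: [-0.2, -1.4, 0.5]
grip_width: 0.0001
finger_force: 0.4
```

```bash
python3 - <<'E'
from h import *
spec();s=sense();print(s["ee_pos"],s["wrist_force"])
E
```

```text
side [273 259  26  18 240] [0.60122004 0.0543078  0.033     ]
[ 0.60523686 -0.10057045  0.05015364] [-0.13864625 -0.53146476  0.18989167]
```

Request:
{"name": "servo_tool", "arguments": {"commands": [[0,-0.001,0,0,1],[0,-0.001,0,0,1],[0,-0.001,0,0,1]]}}

```text
clock: 9.95
ee_pos: [0.6052, -0.0998, 0.0502]
orientation: [-3.141, -0.001, 0.0]
wrist_force: [-0.1, -0.8, -0.3]
grip_width: -0.0001
finger_force: 0.5
```

```bash
python3 - <<'E'
from h import *
spec();s=sense();print(s["ee_pos"],s["wrist_force"])
E
```

```text
side [273 260  26  17 241] [0.60128877 0.05512686 0.033     ]
[ 0.60524079 -0.09981002  0.05020317] [ 0.15544688 -1.24363095 -0.06203748]
```

Request:
{"name": "servo_tool", "arguments": {"commands": [[0,-0.001,0,0,1],[0,-0.001,0,0,1],[0,-0.001,0,0,1]]}}

```text
clock: 10.38
ee_pos: [0.6053, -0.0989, 0.0502]
orientation: [-3.141, -0.001, 0.0]
wrist_force: [-0.1, -2.1, -0.8]
grip_width: -0.0002
finger_force: 0.6
```

Request:
{"name": "servo_tool", "arguments": {"commands": [[0,-0.001,0,0,1],[0,-0.001,0,0,1],[0,-0.001,0,0,1]]}}

```text
clock: 10.75
ee_pos: [0.6053, -0.0979, 0.0503]
orientation: [-3.141, -0.001, 0.0]
wrist_force: [0.1, -0.8, -0.9]
grip_width: 0.0001
finger_force: 0.9
```

```bash
python3 - <<'E'
from h import *
spec();s=sense();print(s["ee_pos"],s["wrist_force"])
E
```

```text
side [272 260  26  18 238] [0.60114954 0.05686449 0.033     ]
[ 0.60527219 -0.09789991  0.05025486] [-0.66254275 -1.60156025 -1.57683113]
```

Request:
{"name": "servo_tool", "arguments": {"commands": [[0,0.003,0,0,1],[0,0.008,0,0,1],[0,0.015,0,0,1],[0,0.02,0,0,1],[0,0.02,0,0,1]]}}

```text
clock: 11.42
ee_pos: [0.6053, -0.1185, 0.0503]
orientation: [-3.142, 0.0, -0.0]
wrist_force: [0.8, 0.6, -0.0]
grip_width: 0.0001
finger_force: 0.0
```

```bash
python3 - <<'E'
from h import *
import cv2
im=spec();s=sense();print(s["ee_pos"],s["wrist_force"])
cv2.imwrite("pics/in.png",cv2.resize(im[190:310,215:365],(750,600),interpolation=3)[:,:,::-1])
E
```

```text
side [272 260  26  18 238] [0.60114954 0.05686449 0.033     ]
[ 0.60529658 -0.11824299  0.05027275] [-0.3832699  -0.42510249  0.42472183]
```

View pics/in.png

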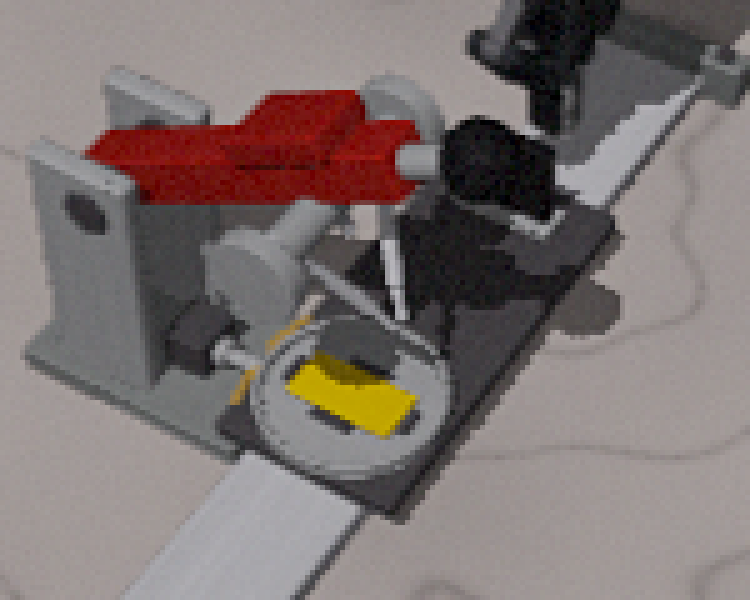

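The fingers are off the paddle and the carriage stayed put. The plunger rod, at about (235,355) in the crop, points at the specimen, whose corners are (287,385), (322,352), (418,398) and (385,437). I'll check the alignment numerically.

```bash
python3 - <<'E'
from h import *
import cv2
np.set_printoptions(precision=4,suppress=True)
f=lambda x,y:(215+(x+.5)/5-.5,190+(y+.5)/5-.5)
for p in((225,349),(240,354),(256,361)): print("plunger",atz("side",f(*p),.02))
for p in((304,368),(401,417),(287,385),(322,352),(418,398),(385,437)): print("spec",atz("side",f(*p),.033))
im=get_image("top"); hsv=cv2.cvtColor(im,cv2.COLOR_RGB2HSV)
m=cv2.inRange(hsv,(0,150,50),(6,255,255)); m[:150]=0;m[260:]=0;m[:,:280]=0;m[:,345:]=0
for v in(165,175,185,195,205,215): 
    u=np.where(m[v])[0]; print(v,u.min(),u.max(),end="; ")
cv2.imwrite("pics/topin.png",cv2.resize(im[150:260,260:410],(750,550),interpolation=3)[:,:,::-1]); spec("top")
E
```

```text
plunger [0.6693 0.0562 0.02  ]
plunger [0.6619 0.055  0.02  ]
plunger [0.6536 0.0546 0.02  ]
spec [0.6265 0.0557 0.033 ]
spec [0.576  0.0564 0.033 ]
spec [0.6272 0.0675 0.033 ]
spec [0.6251 0.0439 0.033 ]
spec [0.5756 0.0437 0.033 ]
spec [0.5758 0.0692 0.033 ]Traceback (most recent call last):
  File "<stdin>", line 10, in <module>
    return umr_minimum(a, axis, None, out, keepdims, initial, where)
ValueError: zero-size array to reduction operation minimum which has no identity
```

Request:
{"name": "servo_tool", "arguments": {"commands": [[0,-0.006,0,0,1],[0,-0.012,0,0,1],[0,-0.016,0,0,1],[0,-0.018,0,0,1],[0,-0.019,0,0,1],[0,-0.0195,0,0,1],[0,-0.02,0,0,1],[0,-0.0205,0,0,1],[0,-0.0205,0,0,1]]}}

```text
clock: 12.65
ee_pos: [0.6053, -0.0979, 0.0503]
orientation: [3.141, 0.001, 0.0]
wrist_force: [0.8, -2.9, -0.0]
grip_width: 0.0
finger_force: 1.4
```

Request:
{"name": "servo_tool", "arguments": {"commands": [[0,-0.0005,0,0,1],[0,-0.0005,0,0,1]]}}

```text
clock: 12.9
ee_pos: [0.6053, -0.097, 0.0503]
orientation: [3.142, 0.001, -0.0]
wrist_force: [0.1, -2.5, 0.7]
grip_width: 0.0
finger_force: 1.3
```

Request:
{"name": "servo_tool", "arguments": {"commands": [[0,-0.0005,0,0,1],[0,-0.0005,0,0,1]]}}

```text
clock: 13.15
ee_pos: [0.6053, -0.0967, 0.0503]
orientation: [3.141, 0.001, 0.0]
wrist_force: [-0.3, -4.7, 0.3]
grip_width: -0.0002
finger_force: 2.3
```

Request:
{"name": "servo_tool", "arguments": {"commands": [[0,0.001,0,0,1],[0,0.004,0,0,1],[0,0.01,0,0,1],[0,0.02,0,0,1],[0,0.04,0,0,1],[0,0.04,0,0,1]]}}

```text
clock: 13.9
ee_pos: [0.6054, -0.1384, 0.0503]
orientation: [3.141, -0.002, 0.001]
wrist_force: [-1.2, 0.2, 0.4]
grip_width: 0.0
finger_force: 0.0
```

```bash
python3 - <<'E'
from h import *
import cv2
print(sense()["ee_pos"]);a=spec();spec();im=spec("top")
o=np.hstack([cv2.resize(a[215:305,215:315],(400,360),interpolation=3),cv2.resize(im[160:250,270:370],(400,360),interpolation=3)])
cv2.imwrite("pics/in2.png",o[:,:,::-1])
E
```

```text
[ 0.60540712 -0.13840516  0.05032709]
side [272 261  26  17 245] [0.60090923 0.05824569 0.033     ]
side [272 261  26  17 242] [0.60104147 0.05840181 0.033     ]
top [313 220   5   9  25] [0.58999248 0.0456835  0.033     ]
```

View pics/in2.png

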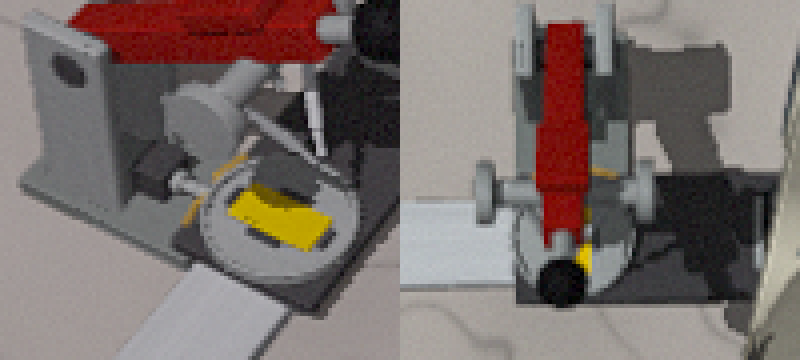

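In the side view the plunger sits at the notch and the specimen is in its seat. The carriage has moved 1.4 mm since the first release, so it may be slightly past home. I'll refine home with sub-pixel centroids from the first pictures.

```bash
python3 - <<'E'
from h import *
import cv2
from scipy.optimize import brentq
np.set_printoptions(precision=4,suppress=True)
def sp(im,n,show=True):
    m=cv2.inRange(cv2.cvtColor(im,cv2.COLOR_BGR2HSV),(22,120,60),(34,255,255))
    k,l,st,c=cv2.connectedComponentsWithStats(m)
    for i in range(1,k):
        p=atz(n,c[i],.033)
        if st[i,4]>40 and .55<p[0]<.65: print(n,"spec",st[i,4],p)
t0=cv2.imread("pics/top0.png"); s0=cv2.imread("pics/side0.png"); sp(t0,"top"); sp(s0,"side")
def ball(im,x0,y0,n):
    g=cv2.cvtColor(im,cv2.COLOR_BGR2GRAY)[y0-12:y0+13,x0-12:x0+13]; m=(g<55).astype(np.uint8)
    k,l,st,c=cv2.connectedComponentsWithStats(m); i=l[12,12]; print(n,"ball",st[i],c[i]+[x0-12,y0-12]); return c[i]+[x0-12,y0-12]
bt,bs=ball(t0,310,230,"top"),ball(s0,311,221,"side"); print(tri(bt,bs))
for z in(.195,.2,.205): print(atz("top",bt,z),atz("side",bs,z))
hsv=cv2.cvtColor(t0,cv2.COLOR_BGR2HSV); m=cv2.inRange(hsv,(0,130,40),(8,255,255))|cv2.inRange(hsv,(174,130,40),(180,255,255))
for v in range(168,220,6):
    u=np.where(m[v,285:335])[0]+285
    if len(u)<4: continue
    uv=((u.min()+u.max())/2,v)
    g=lambda z:z-(.127+(.710-atz("top",uv,z)[0])*np.tan(.474))
    z=brentq(g,.05,.3); print(v,u.min(),u.max(),atz("top",uv,z))
E
```

```text
top spec 171 [ 0.6066 -0.0372  0.033 ]
side spec 202 [ 0.6018 -0.0334  0.033 ]
top ball [  6   7  13  12 118] [310.2119 230.3559]
side ball [  4   4  21  18 271] [311.6494 221.786 ]
(array([0.5409, 0.0535, 0.2013]), np.float64(0.00430872353487407))
[0.544  0.0545 0.195 ] [0.542  0.0475 0.195 ]
[0.5432 0.0543 0.2   ] [0.5394 0.052  0.2   ]
[0.5423 0.0541 0.205 ] [0.5367 0.0564 0.205 ]
168 307 315 [0.7231 0.0563 0.1203]
174 306 315 [0.704  0.0571 0.1301]
180 306 315 [0.6853 0.0566 0.1396]
186 306 315 [0.667  0.0562 0.1491]
192 304 316 [0.6489 0.057  0.1583]
198 304 316 [0.6312 0.0566 0.1674]
204 304 316 [0.6138 0.0561 0.1764]
210 306 315 [0.5967 0.0545 0.1851]
216 306 315 [0.5799 0.054  0.1938]
```

```bash
python3 - <<'E'
from h import *
import cv2
np.set_printoptions(precision=4,suppress=True)
def edge(im,u0,u1,rows):
    o=[]
    for v in rows:
        r=im[v,u0:u1].astype(float).mean(1); r=cv2.GaussianBlur(r[None],(3,1),0)[0]; mid=(r[:3].mean()+r[-3:].mean())/2
        i=np.where((r[:-1]>mid)&(r[1:]<=mid))[0]
        if len(i): i=i[0]; o.append(atz("top",(u0+i+(r[i]-mid)/(r[i]-r[i+1]),v),.025))
    o=np.array(o); return np.median(o,0),o[:,1].std(),len(o)
t0=cv2.imread("pics/top0.png")[:,:,::-1].astype(float)
T=np.mean([get_image("top").astype(float) for _ in range(3)],0)
print("start",edge(t0,324,340,range(222,230))); print("now",edge(T,288,308,range(212,229)))
# arm midline subpixel: redness
for I in(t0,T):
    R=I[:,:,0]-(I[:,:,1]+I[:,:,2])/2
    for v0 in(170,180,190,200,206):
        r=R[v0:v0+5,296:326].mean(0); r=np.clip(r-25,0,None); h=r>r.max()/2
        a=np.where(h)[0]; i,j=a[0],a[-1]; t=r.max()/2
        l=i-(r[i]-t)/(r[i]-r[i-1]); q=j+(r[j]-t)/(r[j]-r[j+1]); c=296+(l+q)/2
        g=lambda z:z-(.127+(.710-atz("top",(c,v0+2),z)[0])*np.tan(.474))
        from scipy.optimize import brentq
        print(v0,round(c,2),atz("top",(c,v0+2),brentq(g,.05,.3)))
E
```

```text
start (array([0.5874, 0.0123, 0.025 ]), np.float64(0.0036745900432425087), 8)
now (array([0.6029, 0.0955, 0.025 ]), np.float64(0.011664007969962007), 17)
170 310.73 [0.7103 0.0567 0.1268]
180 310.49 [0.6792 0.0565 0.1428]
190 310.18 [0.6489 0.0566 0.1583]
200 309.92 [0.6196 0.0565 0.1734]
206 310.21 [0.6024 0.0553 0.1822]
170 310.72 [0.7103 0.0567 0.1268]
180 310.48 [0.6792 0.0565 0.1428]
190 310.18 [0.6489 0.0566 0.1583]
200 309.92 [0.6196 0.0565 0.1734]
206 310.24 [0.6024 0.0553 0.1822]
```

The slab's +y edge and the arm's midline agree on home to within about 1 mm, so the carriage is in its notch. Next I lift clear and go above the ball.

Request:
{"name": "servo_tool", "arguments": {"commands": [[0,0,-0.02,0,1],[0,0,-0.06,0,1],[0,0,-0.11,0,1],[0,0,-0.16,0,1],[0,0,-0.2,0,1],[-0.005,-0.01,-0.22,0,1],[-0.015,-0.04,-0.22,0,1],[-0.027,-0.08,-0.22,0,1],[-0.04,-0.12,-0.22,0,1],[-0.053,-0.16,-0.22,0,1],[-0.062,-0.185,-0.22,0,1],[-0.064,-0.193,-0.22,0,1],[-0.064,-0.193,-0.22,0,1]]}}

```text
clock: 15.82
ee_pos: [0.5409, 0.0568, 0.2702]
orientation: [3.141, 0.003, -0.0]
wrist_force: [-0.2, -0.5, 0.5]
grip_width: 0.0001
finger_force: 0.0
```

Request:
{"name": "servo_tool", "arguments": {"commands": [[0,0.002,0.015,0,1],[0,0.002,0.032,0,1],[0,0.002,0.043,0,1],[0,0.002,0.048,0,1],[0,0.002,0.051,0,1],[0,0.002,0.054,0,1],[-0.002,0.002,0.057,0,1],[-0.003,0.002,0.06,0,1],[-0.005,0.002,0.063,0,1],[-0.006,0.002,0.066,0,1]]}}

```text
clock: 17.08
ee_pos: [0.535, 0.0544, 0.2041]
orientation: [3.142, 0.001, -0.0]
wrist_force: [-2.1, -0.2, 2.0]
grip_width: 0.0002
finger_force: 1.2
```

Request:
{"name": "servo_tool", "arguments": {"commands": [[-0.001,0,0.003,0,1],[-0.002,0,0.006,0,1],[-0.004,0,0.01,0,1],[-0.005,0,0.014,0,1],[-0.0065,0,0.018,0,1],[-0.008,0,0.022,0,1],[-0.009,0,0.026,0,1],[-0.01,0,0.03,0,1],[-0.011,0,0.034,0,1],[-0.012,0,0.038,0,1],[-0.0125,0,0.042,0,1],[-0.013,0,0.046,0,1],[-0.0135,0,0.05,0,1],[-0.014,0,0.054,0,1]]}}

```text
clock: 18.82
ee_pos: [0.5212, 0.0545, 0.15]
orientation: [3.142, 0.001, -0.0]
wrist_force: [-1.8, 0.3, 1.4]
grip_width: -0.0001
finger_force: 0.8
```

Request:
{"name": "servo_tool", "arguments": {"commands": [[0,0,0.003,0,1],[0,0,0.006,0,1],[-0.001,0,0.009,0,1],[-0.001,0,0.012,0,1],[-0.001,0,0.014,0,1],[-0.001,0,0.016,0,1],[-0.001,0,0.0165,0,1]]}}

```text
clock: 19.7
ee_pos: [0.52, 0.0545, 0.1336]
orientation: [3.142, 0.001, -0.001]
wrist_force: [-0.3, -0.6, 0.8]
grip_width: -0.0001
finger_force: 0.6
```

Request:
{"name": "servo_tool", "arguments": {"commands": [[0,0,0.001,0,1],[0,0,0.0015,0,1],[0,0,0.0015,0,1]]}}

```text
clock: 20.08
ee_pos: [0.5203, 0.0545, 0.1323]
orientation: [-3.142, -0.001, -0.0]
wrist_force: [0.1, 0.8, 0.7]
grip_width: -0.0004
finger_force: 0.2
```

Request:
{"name": "servo_tool", "arguments": {"commands": [[0,0,0.0007,0,1],[0,0,0.0013,0,1],[0,0,0.0013,0,1]]}}

```text
clock: 20.45
ee_pos: [0.5202, 0.0545, 0.131]
orientation: [-3.142, -0.001, 0.0]
wrist_force: [-0.1, -0.1, 0.7]
grip_width: -0.0
finger_force: 0.5
```

Request:
{"name": "servo_tool", "arguments": {"commands": [[0,0,0.0005,0,1],[0,0,0.0005,0,1]]}}

```text
clock: 20.7
ee_pos: [0.5202, 0.0545, 0.1307]
orientation: [-3.142, -0.001, -0.0]
wrist_force: [-2.1, -0.3, 4.5]
grip_width: 0.0002
finger_force: 2.4
```

Request:
{"name": "servo_tool", "arguments": {"commands": [[0,0,0.0005,0,1],[0,0,0.0005,0,1],[0,0,0.0005,0,1]]}}

```text
clock: 21.08
ee_pos: [0.5203, 0.0545, 0.1306]
orientation: [-3.142, -0.001, -0.0]
wrist_force: [-3.3, -0.1, 9.3]
grip_width: 0.0001
finger_force: 4.5
```

The arm is on its stop: the force has climbed to 9 N with no further motion. I'll hold briefly, lift away and check.

Request:
{"name": "servo_tool", "arguments": {"commands": [[0,0,0,0,1],[0,0,-0.002,0,1],[0,0,-0.01,0,1],[0,0,-0.03,0,1],[0,0,-0.06,0,1],[-0.02,0,-0.1,0,1],[-0.05,0.02,-0.14,0,1],[-0.08,0.04,-0.16,0,1],[-0.11,0.06,-0.16,0,1],[-0.12,0.07,-0.16,0,1],[-0.12,0.07,-0.16,0,1]]}}

```text
clock: 22.45
ee_pos: [0.4004, -0.0159, 0.2903]
orientation: [-3.142, 0.001, -0.001]
wrist_force: [0.3, -0.0, 0.1]
grip_width: -0.0003
finger_force: 0.0
```

```bash
python3 - <<'E'
from h import *
import cv2
print(sense()["ee_pos"]);a=spec();im=spec("top")
o=np.hstack([cv2.resize(a[180:320,205:345],(400,400),interpolation=3),cv2.resize(im[150:290,260:400],(400,400),interpolation=3)])
cv2.imwrite("pics/end.png",o[:,:,::-1])
E
```

```text
[ 0.40036707 -0.01593786  0.29026877]
side [278 265  20  13 148] [0.5911318  0.05899452 0.033     ]
```

View pics/end.png

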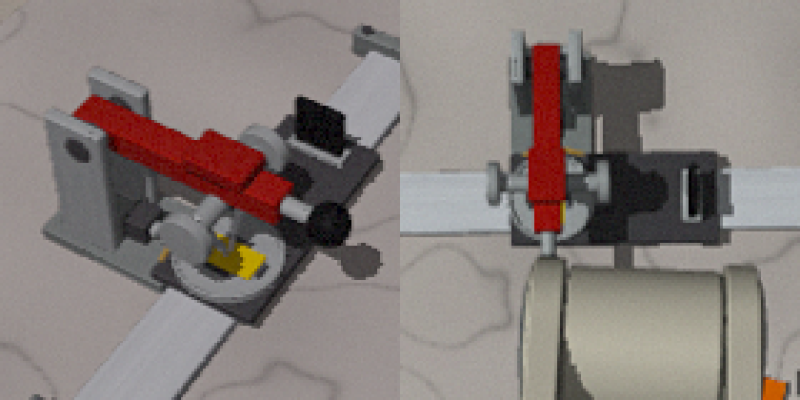

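The arm is level, the specimen lies in its seat and the carriage is under the electrodes. The hand is clear. One last numeric check of the slab's ends against the arm's midline.

```bash
python3 - <<'E'
from h import *
import cv2
np.set_printoptions(precision=4,suppress=True)
T=np.mean([get_image("top").astype(float) for _ in range(3)],0); g=T.mean(2)
def cr(r,u0):
    t=(r[:4].mean()+r[-4:].mean())/2; i=np.where((r[:-1]-t)*(r[1:]-t)<=0)[0][0]; return u0+i+(r[i]-t)/(r[i]-r[i+1])
L=np.array([atz("top",(cr(g[v,290:303],290),v),.025) for v in range(225,233)])
R=np.array([atz("top",(cr(g[v,371:385],371),v),.025) for v in range(212,228)])
print("L",np.median(L,0),L[:,1].std(),"R",np.median(R,0),R[:,1].std())
D=T[:,:,0]-(T[:,:,1]+T[:,:,2])/2
for v in(172,182,192,202,212,218,226):
    r=D[v-2:v+3,297:325].mean(0); t=r.max()/2;a=np.where(r>t)[0]; i,j=a[0],a[-1]
    c=297+(i-(r[i]-t)/(r[i]-r[i-1])+j+(r[j]-t)/(r[j]-r[j+1]))/2; print(v,round(c,2),i,j,atz("top",(c,v),.127))
E
```

```text
L [0.5791 0.0951 0.025 ] 0.0011070326516377533 R [ 0.604  -0.1181  0.025 ] 0.002921206224518653
172 310.71 10 18 [0.7103 0.0567 0.127 ]
182 310.8 10 18 [0.6834 0.0563 0.127 ]
192 310.98 10 18 [0.6568 0.0557 0.127 ]
202 310.68 8 19 [0.6302 0.0563 0.127 ]
212 310.85 8 20 [0.6039 0.0558 0.127 ]
218 310.86 8 20 [0.5882 0.0557 0.127 ]
226 311.22 10 18 [0.5673 0.0546 0.127 ]
```

```bash
python3 -c "
from station import *
print(sign_off())"
```

```text
the job is handed in; nothing more can be done
None
```

I pushed the carriage into its notch (within about 1 mm by the top camera), pressed the electrode arm down to its stop, left the specimen in its seat and the hand clear, and handed the job in at about 23 s; no verdict was returned.

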